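Snap the cap onto the open sauce bottle

ROBOT

A 6-joint arm with a two-finger parallel gripper is mounted at the origin on the work surface. World frame = base frame: x ahead of the robot, y to its left, z up, the work surface at z = 0. Lengths are in m, angles in rad, forces in N, time in s.
With the tool pointing down it reaches from about 0.4 to 0.825 m from the base axis. Payload 7 kg.
Tool frame: the origin (TCP) lies between the finger pads; the fingertips stand 22 mm ahead of it and the grasp point (between the pads) lies 3 mm ahead of it; z points along the fingers, y is the direction in which the jaws open and shut (so a half turn about z gives the same grasp; the last joint's range is limited). The gripper opens to 88 mm and grips with 3 to 60 N. Pads are 19 mm wide; open, the fingers measure 130 mm over their backs; the gripper's body (78 mm by 193 mm) begins 47 mm behind the grasp point.
Start: joints at [1.519, 0.359, 0.012, 0, -1.224, -0.288], TCP at [0.225, 0.636, 0.249] pointing down, gripper open.
Joint ranges: [-3.07, 3.07], [-1.43, 2.12], [-1.02, 1.25], [-3.03, 1.67], [-3.05, -0], [-3.03, 3.03]. Speed limits (rad/s): [2.39, 2.39, 3.01, 3.14, 3.14, 3.14].

INTERFACE

Orientations are given as [roll, pitch, yaw] about the fixed x, y, z axes, in that order (R = Rz(yaw) Ry(pitch) Rx(roll)).
In Python, from station import * gives the robot as it stands. The module is installed in compiled form; this text tells all that it offers.
- The arm moves only by the tool move_arm, never from a script. Its argument "rows" is a list of rows, each an object with "delta_rot": the turn, a rotation vector about the world's x, y, z in degrees, a list of three; "delta_pos": the shift along the world's x, y, z in cm, a list of three; "hand": the finger opening in cm, from 0 to 8.76. A call has exactly 10 rows; each row shifts and turns the commanded pose from where the row before left it; what a row does not reach is not made up. A row lasts 1/10 s, in which the tool goes at most 50 mm and 8.59 degrees, less where a joint would pass 70% of its speed; a pose out of reach is approached as far as the arm can. A call is refused whole if a number of a shift passes 5 or a number of a turn 8.59, either way. A call with a gripper value outside its range is refused whole. The fingers move at their own pace and stop on an object; "force" is the grip in N (left out, the last holds). Time passes only in rows, so rows that do not move let the fingers close, or fill a call up. It gives the time, the measured TCP pose, the force and the opening at its end, in the units of the state.
- get_state(): the state, without advancing time (a new reading comes with each control period).
- grab_frame(name): name is "scene" or "top" or "wrist"; returns the picture (420x560x3 uint8, blue, green, red); there is no depth.
- camera_info(name): a dict with "camera_matrix" (3x3 intrinsics, pixels), "dist" ([k1, k2, p1, p2, k3] as OpenCV has them; the pictures are not rectified), "world_from_camera" (4x4, takes a point from camera to world coordinates); the wrist camera has in their place "T_tool_cam" (4x4, takes a point from camera to tool coordinates, whose origin is the TCP and whose axes are the flange's). Camera axes: x right, y down, z forward; pixel columns grow to the right and rows downward; lengths in m; the calibration is good to about 2 mm. A picture is of the moment at which its call begins: read the wrist's pose just before it. camera_info takes no time and is no camera call.
- job_done(): hands the job in, once; it reports no verdict.
The state is a dict: "t": time; "q": joint angles; "qd": joint speeds; "joint_efforts": joint torques, N m; "eef_pos": TCP position; "ee_rot": TCP orientation; "force": force on the tool from outside, world axes, zero at the start; "moment": the same for the moment, N m; "width": finger opening in m.
Only numpy, scipy, OpenCV 4.12 (cv2) and the standard library are available. Lean on these libraries where they do the work, as an engineer would, in place of code of your own. Each camera call takes 0.05 s, during which the arm holds its last target.

TASK

Close the open red sauce bottle on the stall counter: take its loose white snap cap from the steel tray, set it upright on the neck and press it straight down until it clicks over the bead and sits fully home. Keep pressing after the click, firmly (about 10 N) but without crushing the bottle, and finish while still holding the cap pressed down, the bottle standing upright on the counter. Leave the other two bottles, the bowl and the spoon where they are.

Things in the scene. Friction and masses are not known exactly. Their poses are not given: they have to be found in the camera images.
- cap: loose white plastic snap cap, 48 mm outside diameter, 25 mm tall, 20 g, ribbed side, closed flat top, lying open side down on the tray's floor. Origin: centre of its open underside, z up through the closed top. Inside: ceiling 20 mm above the underside, bore 42 mm, with an inward lip at the open end that narrows it to 36 mm (narrowest 2 mm above the underside).
- red_bottle: red plastic sauce bottle without its cap, standing loose on the counter, 0.5 to 0.9 kg, 129 mm tall. Body 80 mm diameter, its shoulder narrowing from 80 mm up to 101 mm height; a support ring of 44 mm diameter from 101 to 104 mm; above it the neck. Origin: centre of the bottle's underside, z up along its axis.
- mouth (a point): centre of the red bottle's open neck rim, 129 mm above its foot. Neck 34 mm diameter, rim's outer edge chamfered 3 mm. When the cap is fully home its ceiling rests on this rim: its underside is then 109 mm and its flat top 134 mm above the bottle's foot.
- tray: shallow dark steel tray, 170 mm by 230 mm (its x by y), fixed to the counter, floor 3 mm thick, rim 15 mm high. Origin: centre of its underside.
- brown_bottle: dark brown sauce bottle of the same shape with its white cap on, 80 mm diameter, 134 mm tall, loose. Not to be disturbed. Origin: centre of its underside.
- yellow_bottle: yellow sauce bottle of the same shape with its white cap on, 80 mm diameter, 134 mm tall, loose. Not to be disturbed. Origin: centre of its underside.
- bowl: small steel bowl, 100 mm diameter, 45 mm tall, loose. Not to be disturbed. Origin: centre of its underside.
- spoon: steel spoon, 190 mm long, lying flat on the counter, loose. Not to be disturbed. Origin: on its underside near the middle, x along it towards the spoon's bowl.
- bead (a point): middle of the springy bead round the red bottle's neck, on the axis, 117 mm above the foot; bead 40 mm diameter, 11 mm tall. A cap just set on the neck rests on it, underside about 120 mm above the foot, 11 mm short of home. Pressing needs 8 to 12 N at its peak; with the lip past the bead (underside near 115 mm) the force drops to nothing and the cap runs free to home.
Not all that is in view belongs to the job. Of the things like the red_bottle, leave any that is purple; of the rest the larger one is meant. Of the things like the cap, leave any that is blue; of the rest the larger one is meant.

How it is judged:
By the outcome, as a careful person would: the job done as asked, in the order asked, and still so for the second after the job is handed in, while the arm keeps its last pose, push and grip.
It also fails if it takes over 54 s, if anything falls off the work surface, if the arm or the gripper's body presses on something with over 40 N, if the wrist force passes 120 N, or if a joint passes its speed limit or range.

## Working session

There is one attempt and no reset: what is moved stays moved. The work goes in short steps, Python scripts to look and compute and a tool call to move; the robot and the scene stay as the last step left them, time stands still between calls to the robot, and variables do not carry over. Pictures are saved under pics/ and viewed, and the job is handed in when it is done.

Besides the shell and the picture viewer there is one more tool, called after "Call:" by a JSON object that holds its "name" and its "arguments". move_arm: Moves the arm, as the interface text tells. Its arguments: {"type":"object","properties":{"rows":{"type":"array"},"force":{"type":"number"}},"required":["rows"]}

```bash
mkdir -p pics
python3 - <<'E'
from station import *
import cv2,numpy as np
s=get_state();print({k:np.round(v,3).tolist() for k,v in s.items()})
for n in("scene","top"):
    cv2.imwrite(f"pics/{n}0.png",grab_frame(n));c=camera_info(n);print(n,{k:np.round(v,4).tolist() for k,v in c.items()})
print(camera_info("wrist"))
E
```

```text
{'t': 0.0, 'q': [1.519, 0.359, 0.011, -0.0, -1.224, -0.288], 'qd': [0.0, -0.001, -0.0, -0.0, -0.001, -0.001], 'joint_efforts': [0.001, -58.272, 29.306, 6.997, 0.007, -0.0], 'eef_pos': [0.225, 0.636, 0.248], 'ee_rot': [3.14, -0.0, -0.34], 'force': [0.242, -0.878, -0.583], 'moment': [-0.016, 0.007, 0.018], 'width': 0.087}
scene {'camera_matrix': [[392.123, 0.0, 280.3964], [0.0, 392.123, 210.8495], [0.0, 0.0, 1.0]], 'dist': [-0.0041, 0.0, 0.0, 0.0, 0.0], 'world_from_camera': [[-0.6224, 0.4285, -0.655, 1.2218], [0.7827, 0.3346, -0.5248, 0.5378], [-0.0057, -0.8393, -0.5436, 0.6554], [0.0, 0.0, 0.0, 1.0]]}
top {'camera_matrix': [[422.5967, 0.0, 273.439], [0.0, 422.5967, 206.0102], [0.0, 0.0, 1.0]], 'dist': [-0.1102, 0.0, 0.0, 0.0, 0.0], 'world_from_camera': [[0.028, -0.9963, 0.0809, 0.5049], [-0.9995, -0.0269, 0.0144, 0.0224], [-0.0122, -0.0812, -0.9966, 1.0531], [0.0, 0.0, 0.0, 1.0]]}
{'camera_matrix': array([[309.90575549,   0.        , 279.43147994],
       [  0.        , 309.90575549, 210.1839454 ],
       [  0.        ,   0.        ,   1.        ]]), 'dist': array([-0.00389396,  0.        ,  0.        ,  0.        ,  0.        ]), 'T_tool_cam': array([[-2.70164449e-04, -9.64437146e-01, -2.64312161e-01,
         7.06857978e-02],
       [ 9.99999621e-01, -4.19083760e-05, -8.69223540e-04,
         5.26619682e-04],
       [ 8.27234577e-04, -2.64312295e-01,  9.64436792e-01,
        -1.36024894e-01],
       [ 0.00000000e+00,  0.00000000e+00,  0.00000000e+00,
         1.00000000e+00]])}
```

View pics/scene0.png

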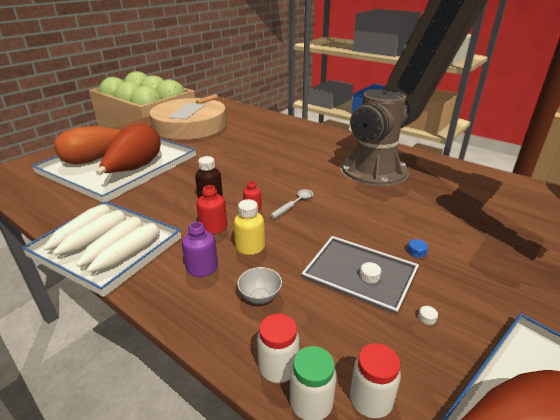

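View pics/top0.png

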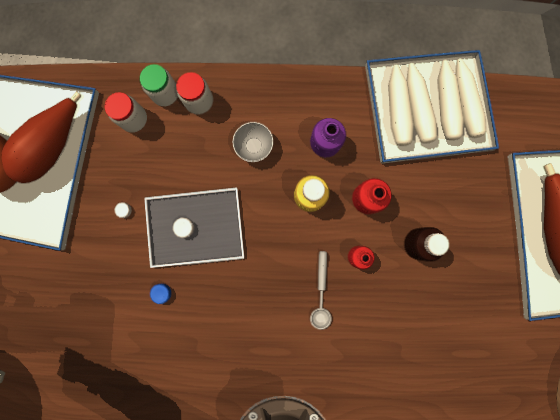

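Bottle candidates in the top view are purple (328,136), large red (372,196) and small red (362,258). Purple is excluded, so the larger red at (372,196) is meant. Cap candidates are white on the tray (182,228), smaller white (122,211) and blue (160,294). Blue is excluded, so the larger white one on the tray is meant. I'll confirm both in an enlarged crop.

Run:
```python
import cv2,numpy as np
t=cv2.imread("pics/top0.png")
a=cv2.resize(t[155:285,330:420],None,fx=4.4,fy=4.4,interpolation=cv2.INTER_CUBIC)
b=cv2.resize(t[180:310,105:195],None,fx=4.4,fy=4.4,interpolation=cv2.INTER_CUBIC)
cv2.imwrite("pics/crop0.png",np.hstack([a,b]))
```

```text
(no output)
```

View pics/crop0.png

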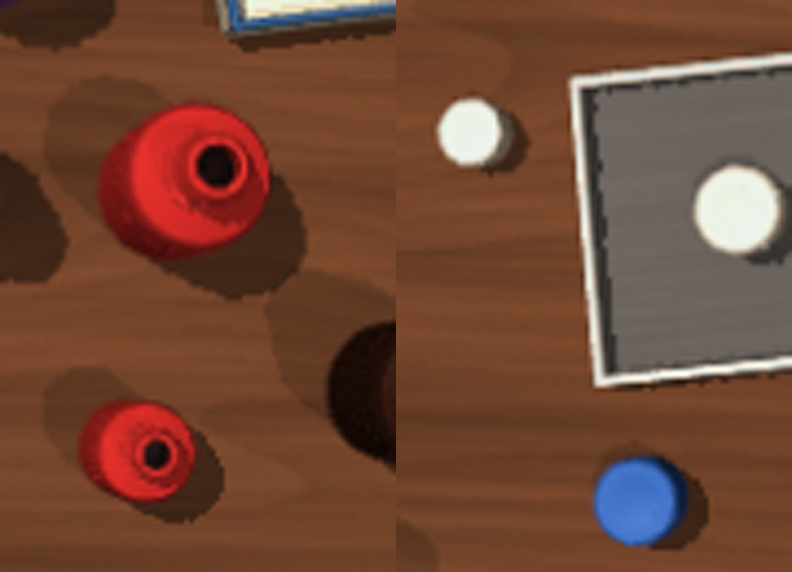

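The crop confirms it: the large red bottle's mouth is near (379.5,193) and the large white cap's top is near (182.7,227.5). Next I convert these pixels to positions.

```bash
cat > h.py <<'E'
import cv2,numpy as np
from station import *
from scipy.spatial.transform import Rotation as R
def ray(n,uv,T=None):
    c=camera_info(n); 
    if T is None:T=c["world_from_camera"]
    p=cv2.undistortPoints(np.array([[uv]],float),c["camera_matrix"],c["dist"])[0,0]
    return T[:3,3],T[:3,:3]@np.array([p[0],p[1],1])
def onz(n,uv,z,T=None):
    o,d=ray(n,uv,T);return o+d*(z-o[2])/d[2]
def wristT(s):
    T=np.eye(4);T[:3,:3]=R.from_euler('xyz',s["ee_rot"]).as_matrix();T[:3,3]=s["eef_pos"]
    return T@camera_info("wrist")["T_tool_cam"]
E
python3 - <<'E'
from h import *
for nm,uv,z in [("mouth",(379.5,193),.129),("cap",(182.7,227.5),.028),("smallcap",(122,210),.02),("yellow",(314,190),.134),("brown",(437,244),.134),("smallred",(365.5,258),.09),("purple",(331,129),.129),("spoon end",(322,253),.005),("bluecap",(160,293),.02)]:
    print(nm,onz("top",uv,z).round(4))
t=cv2.imread("pics/top0.png");
c=t[195:265,145:245]; w=(c.min(2)>215).astype('u1');n,l,st,ce=cv2.connectedComponentsWithStats(w);print(st,ce+[145,195])
s=cv2.imread("pics/scene0.png");print(onz("scene",(371,267),.028),onz("scene",(210,190),.129))
E
```

```text
mouth [ 0.6151 -0.1977  0.129 ]
cap [0.5295 0.2574 0.028 ]
smallcap [0.5686 0.4153 0.02  ]
yellow [ 0.6171 -0.0521  0.134 ]
brown [ 0.5056 -0.3257  0.134 ]
smallred [ 0.4702 -0.1763  0.09  ]
purple [ 0.7561 -0.0881  0.129 ]
spoon end [ 0.4768 -0.0856  0.005 ]
bluecap [0.3674 0.3094 0.02  ]
[[   0    0  100   70 6589]
 [  18    1    7    1    7]
 [  28    0    6    1    6]
 [  91    0    8   63   75]
 [   1    3    5    1    5]
 [   9    2    1    1    1]
 [  11    2    5    1    5]
 [   0    6    1    6    6]
 [   1   18    1    6    6]
 [  29   24   17   17  232]
 [   2   29    1    7    7]
 [   3   42    1    4    4]
 [   4   55    1    1    1]
 [  82   63    7    2    7]
 [  63   65    7    1    7]
 [  73   64    7    1    7]
 [  23   67   28    3   28]
 [  53   66    7    1    7]] [[194.68568827 229.4767036 ]
 [166.         196.        ]
 [175.5        195.        ]
 [239.46666667 228.06666667]
 [148.         198.        ]
 [154.         197.        ]
 [158.         197.        ]
 [145.         203.5       ]
 [146.         215.5       ]
 [181.97413793 227.24568966]
 [147.         227.        ]
 [148.         238.5       ]
 [149.         250.        ]
 [230.         258.14285714]
 [211.         260.        ]
 [221.         259.        ]
 [181.5        263.        ]
 [201.         261.        ]]
[0.52619504 0.2586366  0.028     ] [ 0.6234394  -0.18432893  0.129     ]
```

Call:
{"name": "move_arm", "arguments": {"rows": [{"delta_rot":[0,0,0],"delta_pos":[3,-3.8,-0.5],"hand":8.7},{"delta_rot":[0,0,0],"delta_pos":[3,-3.8,-0.5],"hand":8.7},{"delta_rot":[0,0,0],"delta_pos":[3,-3.8,-0.5],"hand":8.7},{"delta_rot":[0,0,0],"delta_pos":[3,-3.8,-0.5],"hand":8.7},{"delta_rot":[0,0,0],"delta_pos":[3,-3.8,-0.5],"hand":8.7},{"delta_rot":[0,0,0],"delta_pos":[3,-3.8,-0.5],"hand":8.7},{"delta_rot":[0,0,0],"delta_pos":[3,-3.8,-0.5],"hand":8.7},{"delta_rot":[0,0,0],"delta_pos":[3,-3.8,-0.5],"hand":8.7},{"delta_rot":[0,0,0],"delta_pos":[3,-3.8,-0.5],"hand":8.7},{"delta_rot":[0,0,0],"delta_pos":[3,-3.8,-0.5],"hand":8.7}], "force": 40}}

```text
t: 1.1
eef_pos: [0.5257, 0.2546, 0.1983]
ee_rot: [3.141, 0.0, -0.34]
force: [0.9, 0.8, -0.1]
width: 0.0871
```

Run:
```python
from h import *
s=get_state();print(s["t"],s["eef_pos"],s["ee_rot"],s["force"])
f=grab_frame("wrist");cv2.imwrite("pics/w1.png",f)
np.save("T1.npy",wristT(s))
s=get_state();print(s["t"],s["eef_pos"])
```

```text
1.1 [0.525706   0.25460538 0.19825569] [ 3.14143818e+00  2.02431004e-04 -3.39575174e-01] [ 0.8737978   0.75780836 -0.13011591]
1.15 [0.52823485 0.24964594 0.19706914]
```

View pics/w1.png

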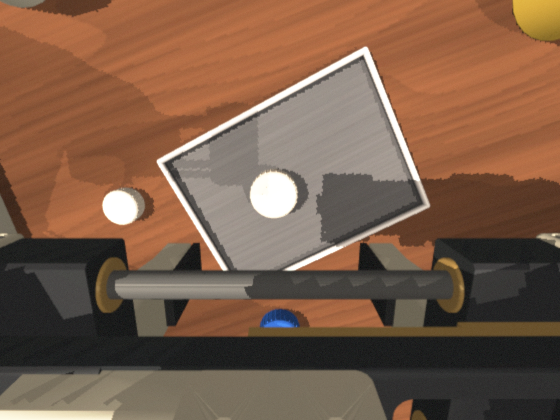

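The wrist view shows the cap's top at about (274,194), close to the tool axis. The arm was still settling, so I'll measure again at rest.

```bash
cat >> h.py <<'E'
def capfind(f,roi=(200,140,360,245)):
    x0,y0,x1,y1=roi
    w=((f.min(2)>185)).astype('u1')[y0:y1,x0:x1]
    n,l,st,ce=cv2.connectedComponentsWithStats(w)
    i=1+st[1:,4].argmax();cs,_=cv2.findContours((l==i).astype('u1'),0,1)
    c=max(cs,key=len);h=cv2.minEnclosingCircle(c);e=cv2.fitEllipse(c)
    return ce[i]+[x0,y0],st[i],(h[0][0]+x0,h[0][1]+y0,h[1]),(e[0][0]+x0,e[0][1]+y0,e[1])
E
python3 - <<'E'
from h import *
grab_frame("wrist")
for k in range(2):
    s=get_state();f=grab_frame("wrist");T=wristT(s)
    ce,st,ci,e=capfind(f);print(s["eef_pos"],s["qd"].max() if hasattr(s["qd"],'max') else max(s["qd"]),s["force"]);print(ce,st,ci,e)
    print(onz("wrist",e[:2],.028,T),onz("wrist",ce,.028,T))
cv2.imwrite("pics/w2.png",f)
E
```

```text
[0.52682773 0.25177752 0.19723458] 0.07134206759680378 [-0.57819695  0.03000506 -1.25264214]
[270.31483645 196.48130841] [  47   33   48   47 1712] (270.63353729248047, 196.2484474182129, 23.76598358154297) (270.3257522583008, 196.48980331420898, (45.428707122802734, 46.16896057128906))
[0.53083458 0.25939323 0.028     ] [0.53084655 0.25940056 0.028     ]
[0.52598884 0.25357507 0.19759286] 0.056259164046715396 [ 0.17072738  0.19493228 -0.54976233]
[271.83323649 195.02382336] [  49   31   47   48 1721] (271.9488754272461, 194.61005020141602, 23.793594360351562) (271.84458923339844, 195.03244018554688, (45.641029357910156, 46.18876647949219))
[0.53087077 0.2593867  0.028     ] [0.530883   0.25939442 0.028     ]
```

View pics/w2.png

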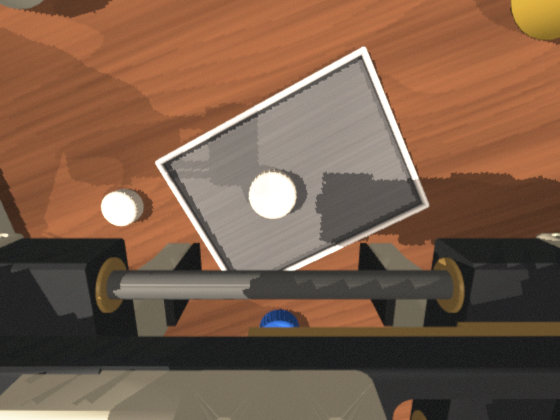

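Call:
{"name": "move_arm", "arguments": {"rows": [{"delta_rot":[0,0,0],"delta_pos":[0.5,0.3,0],"hand":7.2},{"delta_rot":[0,0,0],"delta_pos":[0,0,-3],"hand":7.2},{"delta_rot":[0,0,0],"delta_pos":[0,0,-3],"hand":7.2},{"delta_rot":[0,0,0],"delta_pos":[0,0,-3],"hand":7.2},{"delta_rot":[0,0,0],"delta_pos":[0,0,-2],"hand":7.2},{"delta_rot":[0,0,0],"delta_pos":[0,0,-1.5],"hand":7.2},{"delta_rot":[0,0,0],"delta_pos":[0,0,-1],"hand":7.2},{"delta_rot":[0,0,0],"delta_pos":[0,0,-0.5],"hand":7.2},{"delta_rot":[0,0,0],"delta_pos":[0,0,0],"hand":7.2},{"delta_rot":[0,0,0],"delta_pos":[0,0,0],"hand":7.2}]}}

```text
t: 2.3
eef_pos: [0.5303, 0.26, 0.0593]
ee_rot: [-3.141, -0.001, -0.339]
force: [0.7, -0.5, 0.9]
width: 0.0719
```

Run:
```python
from h import *
f=grab_frame("wrist");s=get_state();print(s["t"],s["eef_pos"],s["ee_rot"],s["force"],s["width"])
f=grab_frame("wrist");cv2.imwrite("pics/w3.png",f)
```

```text
2.35 [0.53038221 0.25995303 0.0594269 ] [-3.14041365e+00 -7.54231936e-04 -3.39361078e-01] [0.03323418 0.32014352 0.14594196] 0.07155387161784715
```

View pics/w3.png

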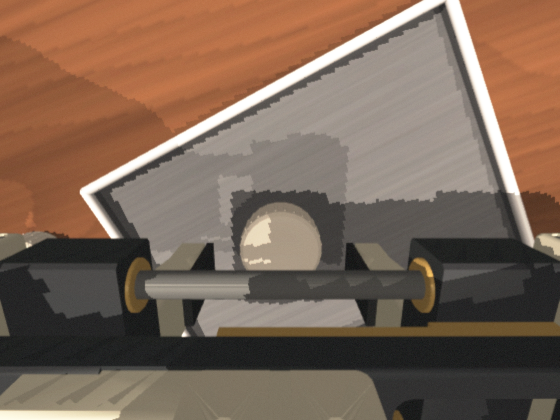

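The cap is centred between the fingers at (281,245). I'll go down and grip it.

Call:
{"name": "move_arm", "arguments": {"rows": [{"delta_rot":[0,0,0],"delta_pos":[0,0,-1.5],"hand":7.2},{"delta_rot":[0,0,0],"delta_pos":[0,0,-1.0],"hand":7.2},{"delta_rot":[0,0,0],"delta_pos":[0,0,-0.6],"hand":7.2},{"delta_rot":[0,0,0],"delta_pos":[0,0,0],"hand":7.2},{"delta_rot":[0,0,0],"delta_pos":[0,0,0],"hand":3},{"delta_rot":[0,0,0],"delta_pos":[0,0,0],"hand":3},{"delta_rot":[0,0,0],"delta_pos":[0,0,0],"hand":3},{"delta_rot":[0,0,0],"delta_pos":[0,0,0],"hand":3},{"delta_rot":[0,0,0],"delta_pos":[0,0,0],"hand":3},{"delta_rot":[0,0,0],"delta_pos":[0,0,0],"hand":3}], "force": 40}}

```text
t: 3.4
eef_pos: [0.5301, 0.2595, 0.0279]
ee_rot: [-3.141, -0.0, -0.34]
force: [-0.3, 0.4, 3.7]
width: 0.0475
```

Call:
{"name": "move_arm", "arguments": {"rows": [{"delta_rot":[0,0,0],"delta_pos":[0,0,1],"hand":3},{"delta_rot":[0,0,0],"delta_pos":[0,0,3],"hand":3},{"delta_rot":[0,0,0],"delta_pos":[0,0,4],"hand":3},{"delta_rot":[0,0,0],"delta_pos":[0,-2,4],"hand":3},{"delta_rot":[0,0,0],"delta_pos":[0,-2,4],"hand":3},{"delta_rot":[0,0,0],"delta_pos":[0,-4,2],"hand":3},{"delta_rot":[0,0,0],"delta_pos":[0,-4,0],"hand":3},{"delta_rot":[0,0,0],"delta_pos":[0,-4,0],"hand":3},{"delta_rot":[0,0,0],"delta_pos":[0,-4,0],"hand":3},{"delta_rot":[0,0,0],"delta_pos":[0,-4,0],"hand":3}]}}

```text
t: 4.4
eef_pos: [0.5295, 0.0178, 0.2084]
ee_rot: [-3.141, -0.001, -0.339]
force: [0.5, -0.0, 0.2]
width: 0.0474
```

Call:
{"name": "move_arm", "arguments": {"rows": [{"delta_rot":[0,0,0],"delta_pos":[0,-4,0],"hand":3},{"delta_rot":[0,0,0],"delta_pos":[0.5,-4,0],"hand":3},{"delta_rot":[0,0,0],"delta_pos":[0.5,-4,0],"hand":3},{"delta_rot":[0,0,0],"delta_pos":[0.5,-4,0],"hand":3},{"delta_rot":[0,0,0],"delta_pos":[0.5,-3,0],"hand":3},{"delta_rot":[0,0,0],"delta_pos":[0,-1,0],"hand":3},{"delta_rot":[0,0,0],"delta_pos":[0,0,0],"hand":3},{"delta_rot":[0,0,0],"delta_pos":[0,0,0],"hand":3},{"delta_rot":[0,0,0],"delta_pos":[0,0,0],"hand":3},{"delta_rot":[0,0,0],"delta_pos":[0,0,0],"hand":3}]}}

```text
t: 5.4
eef_pos: [0.5501, -0.1796, 0.2078]
ee_rot: [-3.141, -0.0, -0.338]
force: [0.9, -0.2, 0.8]
width: 0.0471
```

Run:
```python
from h import *
s=get_state();print(s["t"],s["eef_pos"],s["ee_rot"],s["force"],s["width"])
np.save("T4.npy",wristT(s))
f=grab_frame("wrist");cv2.imwrite("pics/w4.png",f);cv2.imwrite("pics/s4.png",grab_frame("scene"))
```

```text
5.4 [ 0.55006528 -0.17963028  0.20783425] [-3.14141368e+00 -3.22883349e-04 -3.38380216e-01] [ 0.9475776  -0.16854638  0.78167319] 0.047069269002585824
```

View pics/w4.png

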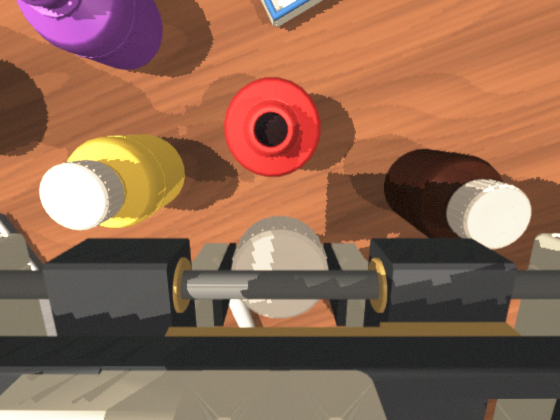

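View pics/s4.png

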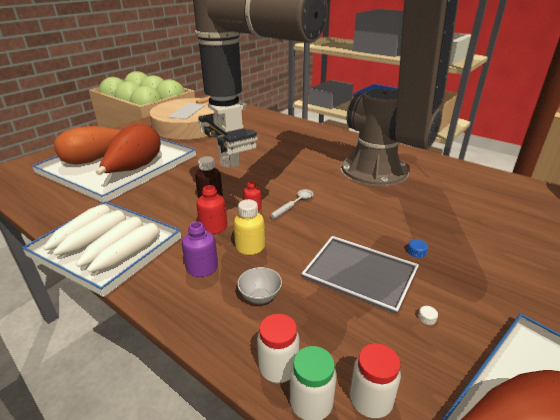

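Run:
```python
from h import *
f=cv2.imread("pics/w4.png");T=np.load("T4.npy")
r=(100,235,160,310);c=f[100:160,235:310]
w=(c[:,:,2]<70).astype('u1');n,l,st,ce=cv2.connectedComponentsWithStats(w)
i=1+st[1:,4].argmax();cs,_=cv2.findContours((l==i).astype('u1'),0,1);e=cv2.fitEllipse(max(cs,key=len));print(st[i],ce[i]+[235,100],e)
cv2.imwrite("pics/crop4.png",cv2.resize(f[70:185,215:330],None,fx=5,fy=5,interpolation=cv2.INTER_CUBIC))
uv=(e[0][0]+235,e[0][1]+100);print(uv,onz("wrist",uv,.129,T))
```

```text
[ 20  13  32  33 824] [270.51456311 128.9842233 ] ((35.515995025634766, 28.983301162719727), (30.880573272705078, 32.133182525634766), 4.530333042144775)
(270.51599502563477, 128.98330116271973) [ 0.61637906 -0.19697929  0.129     ]
```

View pics/crop4.png

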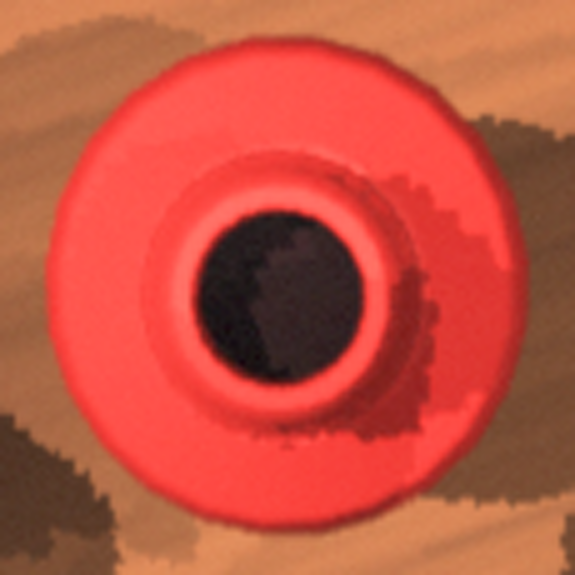

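The mouth is at (0.616,-0.197), and the two cameras agree to about 1 mm. I'll move over it and stop 6 mm above the rim.

Call:
{"name": "move_arm", "arguments": {"rows": [{"delta_rot":[0,0,0],"delta_pos":[2,-0.6,0],"hand":3},{"delta_rot":[0,0,0],"delta_pos":[2,-0.6,0],"hand":3},{"delta_rot":[0,0,0],"delta_pos":[1.6,-0.4,0],"hand":3},{"delta_rot":[0,0,0],"delta_pos":[1,-0.1,0],"hand":3},{"delta_rot":[0,0,0],"delta_pos":[0,0,-1],"hand":3},{"delta_rot":[0,0,0],"delta_pos":[0,0,-1.5],"hand":3},{"delta_rot":[0,0,0],"delta_pos":[0,0,-1.5],"hand":3},{"delta_rot":[0,0,0],"delta_pos":[0,0,-0.8],"hand":3},{"delta_rot":[0,0,0],"delta_pos":[0,0,0],"hand":3},{"delta_rot":[0,0,0],"delta_pos":[0,0,0],"hand":3}], "force": 50}}

```text
t: 6.5
eef_pos: [0.6159, -0.1976, 0.1599]
ee_rot: [3.141, -0.0, -0.34]
force: [0.4, 0.1, -0.5]
width: 0.0476
```

Run:
```python
from h import *
f=grab_frame("wrist");s=get_state();print(s["t"],s["eef_pos"],s["ee_rot"],s["force"],s["moment"],s["width"])
f=grab_frame("wrist");cv2.imwrite("pics/w5.png",f);g=grab_frame("scene");cv2.imwrite("pics/s5.png",cv2.resize(g[130:260,140:290],None,fx=4,fy=4,interpolation=cv2.INTER_CUBIC))
```

```text
6.55 [ 0.61626301 -0.19759522  0.16030966] [-3.14149890e+00 -1.04249183e-03 -3.39498679e-01] [ 0.09044545 -0.77353374  0.30328487] [-0.04771406 -0.00738529  0.00735692] 0.047281386457747945
```

View pics/w5.png

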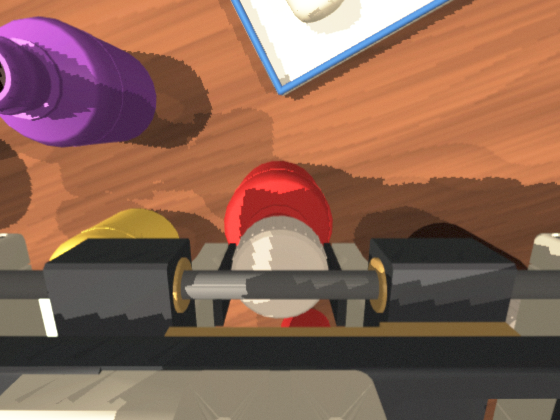

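View pics/s5.png

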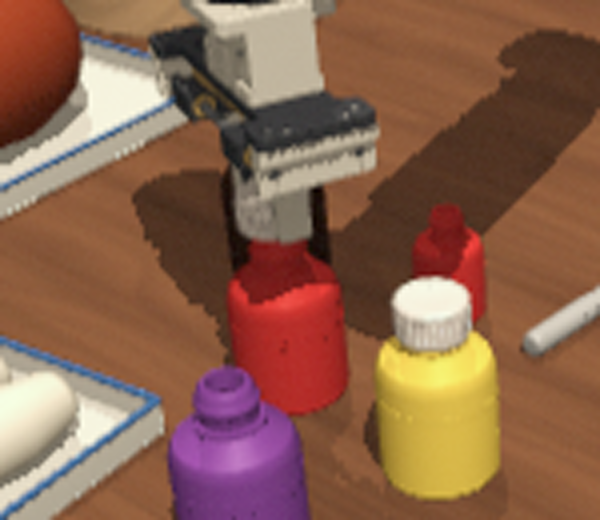

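The cap is over the neck, with the red shoulder symmetric about it at column 280. I'll lower it onto the bead.

Call:
{"name": "move_arm", "arguments": {"rows": [{"delta_rot":[0,0,0],"delta_pos":[0,0,-0.3],"hand":3},{"delta_rot":[0,0,0],"delta_pos":[0,0,-0.3],"hand":3},{"delta_rot":[0,0,0],"delta_pos":[0,0,-0.2],"hand":3},{"delta_rot":[0,0,0],"delta_pos":[0,0,-0.2],"hand":3},{"delta_rot":[0,0,0],"delta_pos":[0,0,-0.2],"hand":3},{"delta_rot":[0,0,0],"delta_pos":[0,0,-0.1],"hand":3},{"delta_rot":[0,0,0],"delta_pos":[0,0,0],"hand":3},{"delta_rot":[0,0,0],"delta_pos":[0,0,0],"hand":3},{"delta_rot":[0,0,0],"delta_pos":[0,0,0],"hand":3},{"delta_rot":[0,0,0],"delta_pos":[0,0,0],"hand":3}]}}

```text
t: 7.65
eef_pos: [0.616, -0.1976, 0.1467]
ee_rot: [-3.142, -0.0, -0.34]
force: [0.9, 0.3, 0.2]
width: 0.0475
```

Call:
{"name": "move_arm", "arguments": {"rows": [{"delta_rot":[0,0,0],"delta_pos":[0,0,-0.1],"hand":3},{"delta_rot":[0,0,0],"delta_pos":[0,0,-0.1],"hand":3},{"delta_rot":[0,0,0],"delta_pos":[0,0,-0.1],"hand":3},{"delta_rot":[0,0,0],"delta_pos":[0,0,0],"hand":3},{"delta_rot":[0,0,0],"delta_pos":[0,0,0],"hand":3},{"delta_rot":[0,0,0],"delta_pos":[0,0,0],"hand":3},{"delta_rot":[0,0,0],"delta_pos":[0,0,0],"hand":3},{"delta_rot":[0,0,0],"delta_pos":[0,0,0],"hand":3},{"delta_rot":[0,0,0],"delta_pos":[0,0,0],"hand":3},{"delta_rot":[0,0,0],"delta_pos":[0,0,0],"hand":3}]}}

```text
t: 8.65
eef_pos: [0.6167, -0.1974, 0.1443]
ee_rot: [-3.141, -0.002, -0.339]
force: [0.6, 3.7, 5.9]
width: 0.0472
```

Call:
{"name": "move_arm", "arguments": {"rows": [{"delta_rot":[0,0,0],"delta_pos":[0,0.05,-0.1],"hand":3},{"delta_rot":[0,0,0],"delta_pos":[0,0,-0.1],"hand":3},{"delta_rot":[0,0,0],"delta_pos":[0,0,0],"hand":3},{"delta_rot":[0,0,0],"delta_pos":[0,0,0],"hand":3},{"delta_rot":[0,0,0],"delta_pos":[0,0,0],"hand":3},{"delta_rot":[0,0,0],"delta_pos":[0,0,0],"hand":3},{"delta_rot":[0,0,0],"delta_pos":[0,0,0],"hand":3},{"delta_rot":[0,0,0],"delta_pos":[0,0,0],"hand":3},{"delta_rot":[0,0,0],"delta_pos":[0,0,0],"hand":3},{"delta_rot":[0,0,0],"delta_pos":[0,0,0],"hand":3}]}}

```text
t: 9.65
eef_pos: [0.6169, -0.1971, 0.1432]
ee_rot: [-3.141, -0.002, -0.339]
force: [0.2, 3.4, 10.3]
width: 0.0476
```

Run:
```python
from h import *
for k in range(3):
    f=grab_frame("wrist");s=get_state();print(s["t"],s["eef_pos"],s["ee_rot"],s["force"],s["moment"],s["width"])
cv2.imwrite("pics/w6.png",f)
```

```text
9.7 [ 0.6168803  -0.19711844  0.14316791] [-3.14127914e+00 -2.45495146e-03 -3.39149792e-01] [-0.95300442  3.43121685  9.95240734] [ 1.28293961  0.40034963 -0.03383074] 0.04761520475722863
9.75 [ 0.61690079 -0.19713654  0.14315885] [-3.14128567e+00 -2.47879013e-03 -3.39169921e-01] [-1.05848575  3.03836048 10.14618331] [1.19045436 0.40908266 0.01748469] 0.04708512666580399
9.8 [ 0.61688097 -0.19713974  0.14314982] [-3.14128532e+00 -2.45622955e-03 -3.39213778e-01] [-1.14933924  3.08064622  9.699325  ] [1.23331913 0.40164249 0.03762484] 0.047129657821779705
```

View pics/w6.png

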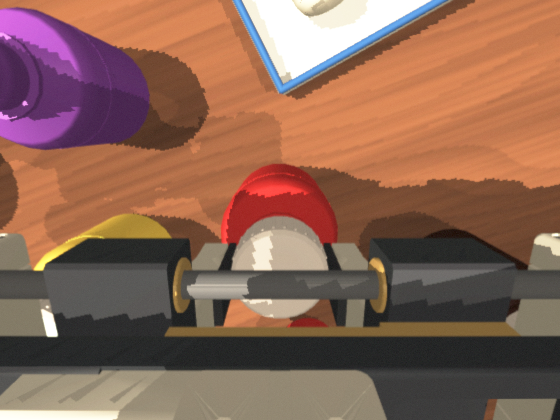

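Call:
{"name": "move_arm", "arguments": {"rows": [{"delta_rot":[0,0,0],"delta_pos":[0,0.1,-0.1],"hand":3},{"delta_rot":[0,0,0],"delta_pos":[0,0,0],"hand":3},{"delta_rot":[0,0,0],"delta_pos":[0,0,0],"hand":3},{"delta_rot":[0,0,0],"delta_pos":[0,0,0],"hand":3},{"delta_rot":[0,0,0],"delta_pos":[0,0,0],"hand":3},{"delta_rot":[0,0,0],"delta_pos":[0,0,0],"hand":3},{"delta_rot":[0,0,0],"delta_pos":[0,0,0],"hand":3},{"delta_rot":[0,0,0],"delta_pos":[0,0,0],"hand":3},{"delta_rot":[0,0,0],"delta_pos":[0,0,0],"hand":3},{"delta_rot":[0,0,0],"delta_pos":[0,0,0],"hand":3}], "force": 55}}

```text
t: 10.8
eef_pos: [0.6169, -0.1966, 0.1425]
ee_rot: [3.141, -0.003, -0.339]
force: [-1.7, 1.0, 11.3]
width: 0.0472
```

Call:
{"name": "move_arm", "arguments": {"rows": [{"delta_rot":[0,0,0],"delta_pos":[-0.05,0.03,-0.1],"hand":3},{"delta_rot":[0,0,0],"delta_pos":[0,0,0],"hand":3},{"delta_rot":[0,0,0],"delta_pos":[0,0,0],"hand":3},{"delta_rot":[0,0,0],"delta_pos":[0,0,0],"hand":3},{"delta_rot":[0,0,0],"delta_pos":[0,0,-0.1],"hand":3},{"delta_rot":[0,0,0],"delta_pos":[0,0,0],"hand":3},{"delta_rot":[0,0,0],"delta_pos":[0,0,0],"hand":3},{"delta_rot":[0,0,0],"delta_pos":[0,0,0],"hand":3},{"delta_rot":[0,0,0],"delta_pos":[0,0,0],"hand":3},{"delta_rot":[0,0,0],"delta_pos":[0,0,0],"hand":3}]}}

```text
t: 11.8
eef_pos: [0.6167, -0.1966, 0.1403]
ee_rot: [3.141, -0.003, -0.339]
force: [0.1, -0.0, 8.5]
width: 0.0471
```

Run:
```python
from h import *
for k in range(2):
    f=grab_frame("wrist");s=get_state();print(s["t"],s["eef_pos"],s["ee_rot"],s["force"],s["moment"],s["width"])
cv2.imwrite("pics/w7.png",f);g=grab_frame("scene");cv2.imwrite("pics/s7.png",cv2.resize(g[130:260,140:290],None,fx=4,fy=4,interpolation=cv2.INTER_CUBIC))
```

```text
11.85 [ 0.61668041 -0.19658272  0.14028884] [ 3.14115831 -0.00330111 -0.33912682] [-0.54979567  0.59515363  9.12250733] [-0.17933761 -0.00941068 -0.02125389] 0.047043942501167876
11.9 [ 0.6166588  -0.19657515  0.14026921] [ 3.14113554 -0.00324829 -0.33911635] [-0.06140925 -0.6422706   9.20967332] [-0.23159606 -0.01830769  0.01949349] 0.04758352135973346
```

View pics/w7.png

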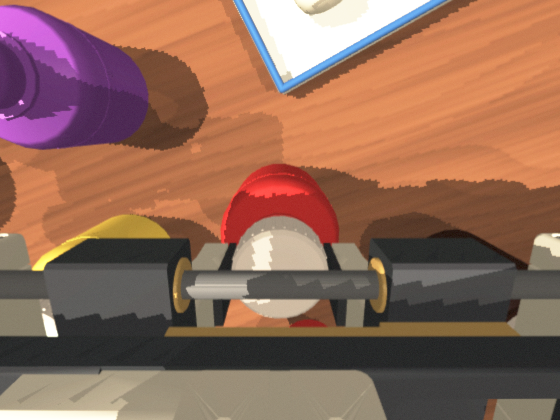

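View pics/s7.png

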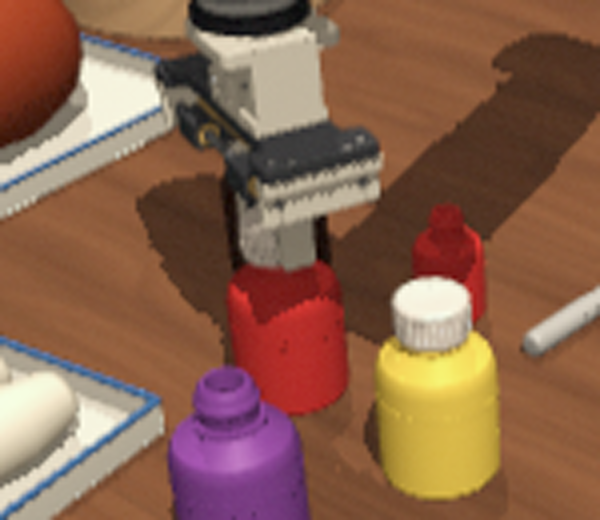

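Call:
{"name": "move_arm", "arguments": {"rows": [{"delta_rot":[0,0,0],"delta_pos":[0,0,-0.1],"hand":3},{"delta_rot":[0,0,0],"delta_pos":[0,0,-0.1],"hand":3},{"delta_rot":[0,0,0],"delta_pos":[0,0,0],"hand":3},{"delta_rot":[0,0,0],"delta_pos":[0,0,0],"hand":3},{"delta_rot":[0,0,0],"delta_pos":[0,0,0],"hand":3},{"delta_rot":[0,0,0],"delta_pos":[0,0,0],"hand":3},{"delta_rot":[0,0,0],"delta_pos":[0,0,0],"hand":3},{"delta_rot":[0,0,0],"delta_pos":[0,0,0],"hand":3},{"delta_rot":[0,0,0],"delta_pos":[0,0,0],"hand":3},{"delta_rot":[0,0,0],"delta_pos":[0,0,0],"hand":3}]}}

```text
t: 12.95
eef_pos: [0.615, -0.1957, 0.1361]
ee_rot: [3.142, 0.001, -0.34]
force: [0.8, -0.3, -6.6]
width: 0.0476
```

Call:
{"name": "move_arm", "arguments": {"rows": [{"delta_rot":[0,0,0],"delta_pos":[0,0,-0.1],"hand":3},{"delta_rot":[0,0,0],"delta_pos":[0,0,-0.1],"hand":3},{"delta_rot":[0,0,0],"delta_pos":[0,0,0],"hand":3},{"delta_rot":[0,0,0],"delta_pos":[0,0,-0.1],"hand":3},{"delta_rot":[0,0,0],"delta_pos":[0,0,0],"hand":3},{"delta_rot":[0,0,0],"delta_pos":[0,0,0],"hand":3},{"delta_rot":[0,0,0],"delta_pos":[0,0,0],"hand":3},{"delta_rot":[0,0,0],"delta_pos":[0,0,0],"hand":3},{"delta_rot":[0,0,0],"delta_pos":[0,0,0],"hand":3},{"delta_rot":[0,0,0],"delta_pos":[0,0,0],"hand":3}]}}

```text
t: 13.95
eef_pos: [0.6157, -0.1958, 0.1339]
ee_rot: [-3.142, -0.001, -0.34]
force: [0.6, 0.1, 3.7]
width: 0.0474
```

Call:
{"name": "move_arm", "arguments": {"rows": [{"delta_rot":[0,0,0],"delta_pos":[0,0,-0.1],"hand":3},{"delta_rot":[0,0,0],"delta_pos":[0,0,0],"hand":3},{"delta_rot":[0,0,0],"delta_pos":[0,0,0],"hand":3},{"delta_rot":[0,0,0],"delta_pos":[0,0,0],"hand":3},{"delta_rot":[0,0,0],"delta_pos":[0,0,0],"hand":3},{"delta_rot":[0,0,0],"delta_pos":[0,0,0],"hand":3},{"delta_rot":[0,0,0],"delta_pos":[0,0,0],"hand":3},{"delta_rot":[0,0,0],"delta_pos":[0,0,0],"hand":3},{"delta_rot":[0,0,0],"delta_pos":[0,0,0],"hand":3},{"delta_rot":[0,0,0],"delta_pos":[0,0,0],"hand":3}]}}

```text
t: 14.95
eef_pos: [0.6158, -0.1958, 0.1339]
ee_rot: [3.142, -0.001, -0.339]
force: [-3.1, 1.0, 9.7]
width: 0.0474
```

Run:
```python
from h import *
for k in range(3):
    f=grab_frame("wrist");s=get_state();print(s["t"],s["eef_pos"],s["ee_rot"],s["force"],s["moment"],s["width"])
cv2.imwrite("pics/w8.png",f);g=grab_frame("scene");cv2.imwrite("pics/s8.png",cv2.resize(g[130:260,140:290],None,fx=4,fy=4,interpolation=cv2.INTER_CUBIC))
```

```text
15.0 [ 0.61576359 -0.1958652   0.13390504] [-3.14158673e+00 -1.21369348e-03 -3.39394832e-01] [-2.16242877  1.74957167 10.54883601] [ 0.5913826   0.8622508  -0.02098028] 0.04691335234924518
15.05 [ 0.61576609 -0.19587769  0.13393369] [-3.14156777e+00 -1.27516681e-03 -3.39440863e-01] [-2.15827328  2.28887229 10.11314483] [0.53891599 0.84438533 0.01446584] 0.0471026532497909
15.1 [ 0.61575005 -0.19587359  0.13390895] [ 3.14156949e+00 -1.18128529e-03 -3.39383942e-01] [-2.72489019  1.19883812  9.5955133 ] [0.56651394 0.9229553  0.02992346] 0.04688092673299872
```

View pics/w8.png

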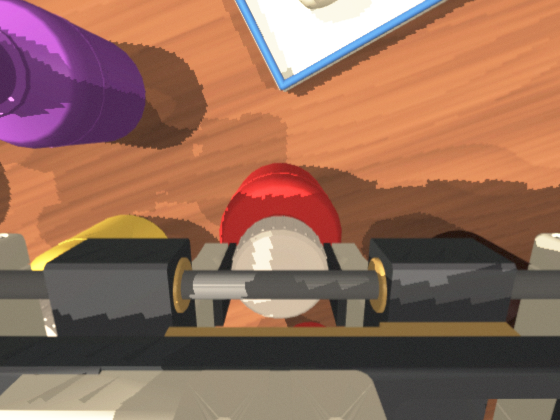

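View pics/s8.png

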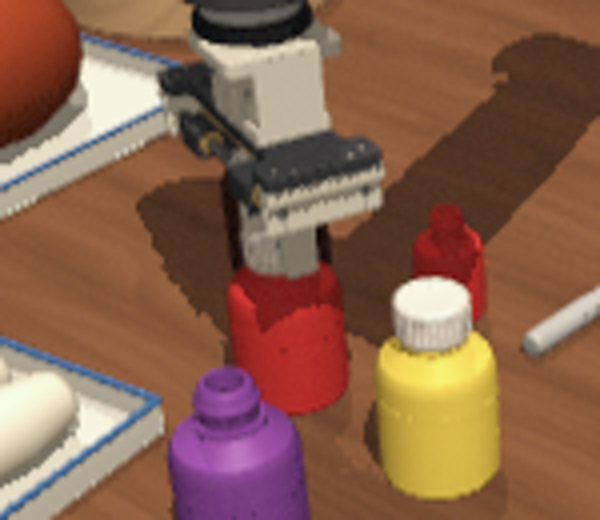

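TCP z is 0.1339 m, which puts the cap at home height. The push holds steady near 10 N and the bottle is upright. Handing in.

Run:
```python
from station import *
print(job_done()); s=get_state();print(s["t"],s["eef_pos"],s["force"])
```

```text
the job is handed in; nothing more can be done
None
the job is handed in; nothing more can be done
```

The large red bottle is capped. I took the larger white cap from the tray, set it on the neck, pressed it over the bead and handed in with the arm still holding it down. That took about 15 s of the 54 s allowed.

- **Click and seating:** the push peaked near 11 N, then fell away past the bead as expected. The cap then met a firm stop at TCP height 0.1339 m, against 0.134 m expected for fully home. That height assumes the cap did not slip in the fingers, and I saw no sign that it did.
- **Final hold:** the last readings showed a steady downward push of 9.6–10.5 N. The bottle stood upright, and nothing else in the last close-up scene and wrist views had visibly moved. The bowl and most of the spoon are outside those last views.
- **Checks that disagreed:** a sideways force of 2–3 N remained at the end. During the first press it reached 3.7 N, so I shifted about 2 mm sideways to relieve it. Right after the click, one reading showed about 6.6 N in the opposite direction (pulling the tool down); it was gone by the next reading.

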